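Feed one blank and seat it in the vee

TASK

Press the feeder's plunger fully home once and let it spring back, so that just one steel blank comes out. Then slide that blank aside with the fingertips, without lifting it off the plate, until it is seated against both faces of the vee that faces the feeder outlet. Leave the other blanks in the magazine and everything else where it is.

Things in the scene. Friction and masses are not known exactly. Their poses are not given: they have to be found in the camera images.
- plate: Dark steel tooling plate, fixed, 180 (x) x 330 (y) x 10 mm thick, lying on the galvanized bench; origin at the centre of its underside, z up, x is the direction in which the feeder's plunger is pressed. The grey magazine tower of the feeder stands on it on the centre line: 49 mm wide (y), from 55 mm behind to 9.5 mm ahead of the plate's origin (x), its top 56 mm above the bench; feet beside it reach 39 mm to each side and 20 mm above the bench.
- plunger (a joint): Travel of the feeder's push slide in m: 0 out at rest, 0.058 fully home; moves along the plate's +x. A return spring pushes back with about 5 N at rest, 10 N fully home; damping 30 N s/m; once let go it springs back by itself.
- plunger_face (a point): Centre of the flat outer end face (30 mm wide) of the round black palm knob, 36 mm diameter, on the robot side of the feeder. Lies 35 mm above the bench and moves with the plunger; axes as the plate's: press along +x. At rest 134 mm behind the plate's origin, so 44 mm outside the plate's edge. Behind the knob the slide has a 32 mm wide turned-up end, its top 53 mm above the bench.
- magazine (a point): Axis of the magazine at the top face of the plate (10 mm above the bench), 15 mm behind the plate's origin (x). The blanks are stacked here between walls with 1.5 mm play all round; the slide's blade pushes the lowest one out through a 11.5 mm high mouth at the front (+x).
- outlet (a point): Point on the plate's top face 55 mm ahead (+x) of the magazine axis, where the centre of the ejected blank comes to lie when the plunger is fully home; the front of the tower is 30.5 mm behind it.
- blank0: The lowest steel blank in the magazine, the one that comes out: plain disc 36 mm diameter, 8 mm thick, 50 to 82 g, with a small centre-punch mark; origin at the centre of its underside, z up. Friction is moderate (about 0.6): a blank pushed into the vee off-centre may hang on one face and then needs a nudge on down that face.
- blank1: The next blank in the stack, same disc, drops down onto the plate when the plunger has sprung back.
- blank2: Third blank in the stack, same disc.
- blank3: Top blank in the stack, same disc.
- vee: Steel vee block screwed to the plate, either on the left (+y) or on the right (-y) of the outlet, 64 (x) x 56 (y) x 20 mm high, with a 90 degree vee, 40 mm wide at its mouth and 20 mm deep, in each of its two long sides (+y and -y); origin at the centre of its underside (on the plate). Turned up to 0.2 rad against the plate. The vee to use is the one facing the outlet.
- nest_left (a point): Where the centre of a blank's underside lies when it is seated against both faces of the vee in the block's +y side: 33.5 mm from the block's centre along its +y. It seats by moving along the block's -y. Use this one when the vee block is on the right (-y) of the outlet.
- nest_right (a point): The same for the vee in the block's -y side, 33.5 mm from the block's centre along its -y. A blank seats in it by moving along the block's +y. Use this one when the vee block is on the left (+y) of the outlet.
- stop: Plain steel stop block without a vee, screwed to the plate on the other side of the outlet, 64 (x) x 28 (y) x 20 mm high; origin at the centre of its underside. Not used.
- knob: Loose knurled steel hold-down knob, 33 mm diameter, 43 mm high with its stud up, standing on the plate; bystander.
- countersink: Loose steel countersink, 57 mm long, 25 mm head, lying on the plate; bystander.
- bob: Cast brass plumb bob, 109 mm long, 34 mm diameter, lying on the bench; bystander.
- bitcase: Green plastic bit case, 75 x 120 x 31 mm, on the bench; bystander.
- chuckkey: Steel chuck key, 96 mm long with a 70 mm cross bar, 18 mm high, lying on the bench; bystander.
- drift: Flat steel drill drift, 142 mm long, 22 mm wide, 6 mm thick, lying on the bench; bystander.
- square: Small steel engineer's square, 93 x 55 mm, 14 mm thick, lying on the bench beyond the plate; bystander.

How it is judged:
By the outcome, as a careful person would: the job done as asked, in the order asked, and still so for the second after the job is handed in, with the robot touching nothing.
It also fails if it takes over 54 s, if anything falls off the work surface, if the arm or the gripper's body presses on something with over 40 N, if the wrist force passes 120 N, or if a joint passes its speed limit or range.

ROBOT

A 7-joint arm with a two-finger parallel gripper is mounted at the origin on the work surface. World frame = base frame: x ahead of the robot, y to its left, z up, the work surface at z = 0. Lengths are in m, angles in rad, forces in N, time in s.
With the tool pointing down it reaches from about 0.4 to 0.875 m from the base axis. Payload 6.5 kg.
Tool frame: the origin (TCP) lies at the very end of the fingers, on their centre line; the grasp point (between the pads) lies 19 mm behind it; z points along the fingers, y is the line along which they close (so a half turn about z gives the same grasp; the last joint's range is limited). The gripper opens to 88 mm and grips with 3 to 60 N. Pads are 18 mm wide; open, the fingers measure 123 mm over their backs; the gripper's body (75 mm by 187 mm) begins 45 mm behind the grasp point.
Start: joints at [-1.327, 0.536, -0.004, 1.538, 0.003, 1.067, -0.071], TCP at [0.198, 0.619, 0.239] pointing down, gripper open.
Joint ranges: [-2.7, 2.7], [-0.37, 2.16], [-1.27, 1.26], [0.24, 2.4], [-1.31, 4.45], [0.19, 1.91], [-2.76, 2.76]. Speed limits (rad/s): [2.39, 2.39, 3.14, 3.14, 3.14, 3.14, 3.14].

INTERFACE

Orientations are given as a unit quaternion [w, x, y, z].
In Python, from workcell import manip gives the robot as it stands. The module is installed in compiled form; this text tells all that it offers.
- The arm moves only by the shell command python3 -m pendant 'ROWS' [FORCE]. ROWS is JSON, a list of rows, each an object with "angular": the turn, a rotation vector about the world's x, y, z in rad, a list of three; "dp": the shift along the world's x, y, z in cm, a list of three; "grip": the finger opening in cm, from 0 to 8.81. In form: [{"angular": [ax, ay, az], "dp": [x, y, z], "grip": grip}, ...]. A call has 1 to 8 rows; each row shifts and turns the commanded pose from where the row before left it; what a row does not reach is not made up. A row lasts 1/8 s, in which the tool goes at most 62.5 mm and 10.7 degrees, less where a joint would pass 70% of its speed; a pose out of reach is approached as far as the arm can. A call with a gripper value outside its range is refused whole. The fingers move at their own pace and stop on an object; FORCE is the grip in N (left out, the last holds). Time passes only in rows, so rows that do not move let the fingers close. It gives the time, the measured TCP pose, the force, the opening and the grip force at its end, in the units of the state.
- manip.get_state(): the state, without advancing time (a new reading comes with each control period).
- manip.get_image(name): name is "scene" or "top" or "wrist"; returns a dict with "pixels" (400x640x3 uint8, red, green, blue), "fx", "fy", "cx", "cy" (pixels), "distortion" ([k1, k2, p1, p2, k3] as OpenCV has them; the pictures are not rectified), "rvec" (rotation vector, rad) and "tvec" (3), from world to camera coordinates, as OpenCV has them; the wrist camera has in their place "tool_from_camera" (4x4, takes a point from camera to tool coordinates, whose origin is the TCP and whose axes are the flange's). Camera axes: x right, y down, z forward; pixel columns grow to the right and rows downward; lengths in m; the calibration is good to about 2 mm. A picture is of the moment at which its call begins: read the wrist's pose just before it. There is no depth.
- manip.finish_job(): hands the job in; it is judged then, once.
The state is a dict: "clock": time; "joint_positions": joint angles; "dq": joint speeds; "effort": joint torques, N m; "tcp_pos": TCP position; "tool_rot": TCP orientation; "ft_force": force on the tool from outside, world axes, zero at the start; "torque": the same for the moment, N m; "width": finger opening in m; "grip_force": force on a finger pad.
Only numpy, scipy, OpenCV 4.12 (cv2) and the standard library are available. Lean on these libraries where they do the work, as an engineer would, in place of code of your own. Each camera call takes 0.05 s, during which the arm holds its last target. There are 200 camera calls.

## Working session

There is one attempt and no reset: what is moved stays moved. The work goes in short steps, Python scripts to look and compute and a shell command to move; the robot and the scene stay as the last step left them, time stands still between calls to the robot, and variables do not carry over. Pictures are saved under pics/ and viewed, at most 10 in all, crops included, and the job is handed in when it is done.

```bash
mkdir -p pics; cat > h.py <<'E'
import numpy as np, cv2, json
from workcell import manip
def grab(n,f=None):
    s=manip.get_state(); im=manip.get_image(n)
    if f: cv2.imwrite('pics/'+f,im['pixels'][:,:,::-1])
    return s,im
def KD(im): return np.array([[im['fx'],0,im['cx']],[0,im['fy'],im['cy']],[0,0,1.]]),np.array(im['distortion'],float)
def ray(im,uv,z):
    K,D=KD(im); p=cv2.undistortPoints(np.array(uv,float).reshape(-1,1,2),K,D).reshape(-1,2)
    R=cv2.Rodrigues(np.array(im['rvec'],float))[0]; t=np.array(im['tvec'],float).ravel()
    d=np.c_[p,np.ones(len(p))]@R; o=-R.T@t
    return o+d*((z-o[2])/d[:,2])[:,None]
def proj(im,P):
    K,D=KD(im); return cv2.projectPoints(np.array(P,float).reshape(-1,1,3),np.array(im['rvec'],float),np.array(im['tvec'],float),K,D)[0].reshape(-1,2)
E
python3 - <<'E'
from h import *
for n in('top','scene'):
    s,im=grab(n,n+'0.png'); np.save(n+'0.npy',im,allow_pickle=True)
    R=cv2.Rodrigues(np.array(im['rvec'],float))[0]; print(n,-R.T@np.ravel(im['tvec']))
print(s['tcp_pos'],s['tool_rot'],s['clock'],s['width'])
E
```

```text
top [0.20885335 0.00468833 1.70502271]
scene [1.16643394 0.52334374 1.11363135]
[0.19797445 0.61848619 0.23785057] [-6.99093978e-05  1.54228551e-01  9.88034834e-01 -8.46171023e-04] 0.05 0.08812470444628867
```

View pics/top0.png

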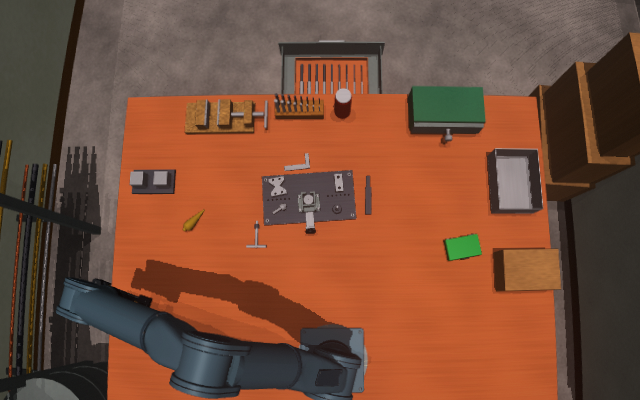

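View pics/scene0.png

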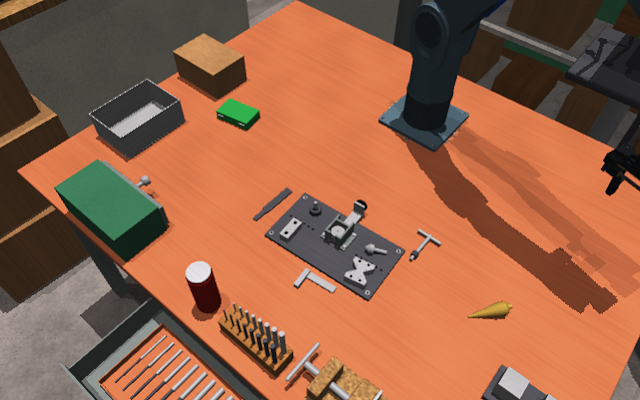

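The top view shows the plate at about u 262–355, v 171–225, with world +x pointing up and +y to the left. The vee block is on the left (+y) at (277,186), the stop is at (339,182), the tower at (308,200) and the palm knob at (310,230). The scene view agrees. I'll measure the plate, then look with the wrist camera.

```bash
python3 - <<'E'
from h import *
im=np.load('top0.npy',allow_pickle=True).item(); p=im['pixels']
h=cv2.cvtColor(p,cv2.COLOR_RGB2HSV)
roi=np.zeros(p.shape[:2],np.uint8); roi[165:232,258:362]=1
m=((h[...,1]<110)&(roi>0)).astype(np.uint8)
m=cv2.morphologyEx(m,cv2.MORPH_OPEN,np.ones((5,5)))
c=max(cv2.findContours(m,0,2)[0],key=cv2.contourArea)
# crop knob part: only rows of plate
box=cv2.boxPoints(cv2.minAreaRect(c)); print(box)
W=ray(im,box,.01); print(W, np.linalg.norm(np.diff(W,axis=0),axis=1))
cc=cv2.resize(p[160:250,240:370],None,fx=6,fy=6,interpolation=cv2.INTER_CUBIC)
cv2.imwrite('pics/topcrop.png',cc[:,:,::-1])
s,w=grab('wrist'); print(w['tool_from_camera'],w['fx'],w['cx'],w['cy'],w['distortion'])
E
```

```text
[[260.59528 176.13136]
 [352.29706 169.80711]
 [356.10535 225.02724]
 [264.40356 231.35149]]
[[ 0.64499797  0.25580297  0.01      ]
 [ 0.66807499 -0.07745025  0.01      ]
 [ 0.4655087  -0.08899885  0.01      ]
 [ 0.44268053  0.23669248  0.01      ]] [0.33405129 0.20289523 0.32649038]
[[-1.39158285e-04 -9.60043537e-01 -2.79850652e-01  7.17046781e-02]
 [ 9.99999314e-01  1.91759417e-04 -1.15510032e-03 -1.06583603e-03]
 [ 1.16261060e-03 -2.79850621e-01  9.60042852e-01 -1.45737681e-01]
 [ 0.00000000e+00  0.00000000e+00  0.00000000e+00  1.00000000e+00]] 308.39543996374454 315.36411164307725 206.4076578800865 [-0.00510046  0.          0.          0.          0.        ]
```

View pics/topcrop.png

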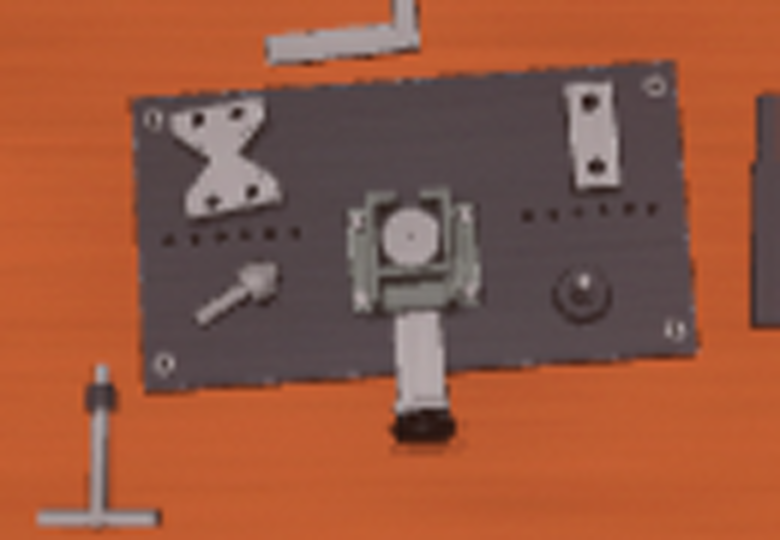

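The crop shows the plate corners at TL (132,98), TR (673,60), BR (698,352) and BL (146,391). The vee block is at about (225,157), the stop at (595,135) and the knob face at about (424,440). The countersink at (240,290) and the hold-down knob at (582,293) are clear of the path.

```bash
cat >> h.py <<'E'
def wcam(s,w):
    q=s['tool_rot']; from scipy.spatial.transform import Rotation as Ro
    T=np.eye(4);T[:3,:3]=Ro.from_quat([q[1],q[2],q[3],q[0]]).as_matrix();T[:3,3]=s['tcp_pos']
    M=np.linalg.inv(T@np.array(w['tool_from_camera'])); w=dict(w)
    w['rvec']=cv2.Rodrigues(M[:3,:3])[0]; w['tvec']=M[:3,3]; return w
E
python3 - <<'E'
from h import *
im=np.load('top0.npy',allow_pickle=True).item()
f=lambda P:(np.array(P,float)+.5)/6-.5+[240,160]
c=f([[132,98],[673,60],[698,352],[146,391]]); W=ray(im,c,.01)[:,:2]
TL,TR,BR,BL=W; print(W,[np.linalg.norm(W[i]-W[i-1]) for i in range(4)])
ex=(TL+TR-BL-BR); yaw=np.arctan2(ex[1],ex[0]); ey=TL+BL-TR-BR; print('yaw',yaw,np.arctan2(-ey[0],ey[1]),'c',W.mean(0))
v=ray(im,f([[170,117],[264,97],[282,200],[190,217]]),.03)[:,:2]; print('vee',v.mean(0),v)
print('mag',ray(im,f([[411,237]]),.042), 'knob',ray(im,f([[424,425]]),.05))
E
```

```text
[[ 0.64579069  0.25220997]
 [ 0.66891618 -0.075472  ]
 [ 0.48988503 -0.08857897]
 [ 0.46639861  0.239001  ]] [np.float64(0.17987772502321228), np.float64(0.3284969760575837), np.float64(0.17951028985671139), np.float64(0.3284208358197337)]
yaw 0.0732898758157816 0.07101516744218578 c [0.56774763 0.08179   ]
vee [0.60387672 0.19168903] [[0.62884113 0.22609979]
 [0.64100505 0.16996358]
 [0.57795216 0.15806584]
 [0.56770852 0.2126269 ]]
mag [[0.55299554 0.08074572 0.042     ]] knob [[0.4406431 0.0720055 0.05     ]]
```

```bash
python3 -m pendant '[{"angular":[0,0,0.035],"dp":[2.6,-4.5,0.3],"grip":0},{"angular":[0,0,0.035],"dp":[2.6,-4.5,0.3],"grip":0},{"angular":[0,0,0.035],"dp":[2.6,-4.5,0.3],"grip":0},{"angular":[0,0,0.035],"dp":[2.6,-4.5,0.3],"grip":0},{"angular":[0,0,0.035],"dp":[2.6,-4.5,0.3],"grip":0},{"angular":[0,0,0.035],"dp":[2.6,-4.5,0.3],"grip":0},{"angular":[0,0,0.035],"dp":[2.6,-4.5,0.3],"grip":0},{"angular":[0,0,0.035],"dp":[2.6,-4.5,0.3],"grip":0}]' 10
python3 -m pendant '[{"angular":[0,0,0.035],"dp":[0.6,-4.5,0],"grip":0},{"angular":[0,0,0.035],"dp":[0.6,-4.5,0],"grip":0},{"angular":[0,0,0.031],"dp":[0.6,-4.5,0],"grip":0},{"angular":[0,0,0],"dp":[0.6,-4.5,0],"grip":0},{"angular":[0,0,0],"dp":[0,0,0],"grip":0},{"angular":[0,0,0],"dp":[0,0,0],"grip":0}]'
python3 - <<'E'
from h import *
s,w=grab('wrist','w1.png'); np.save('w1.npy',[s,w],allow_pickle=True)
print(s['dq'])
E
```

```text
clock: 1.15
tcp_pos: [0.4068, 0.2574, 0.2628]
tool_rot: [0.0, 0.014, 1.0, 0.0]
ft_force: [0.5, 0.3, -0.0]
width: 0.0108
grip_force: 0.0
clock: 1.9
tcp_pos: [0.43, 0.0797, 0.2627]
tool_rot: [-0.0, -0.036, 0.999, 0.0]
ft_force: [0.7, -0.1, -1.3]
width: 0.0007
grip_force: 0.0
[-0.01684903  0.00418972 -0.01441421 -0.00576222  0.00029786  0.00097734
  0.00204344]
```

View pics/w1.png

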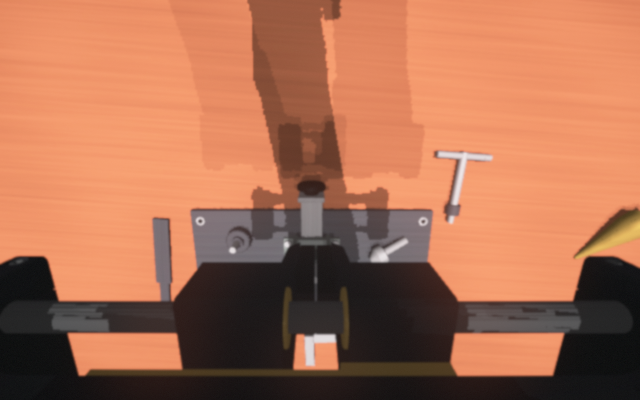

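The wrist view is partly blocked by the gripper. It shows the plate's rear corners at about (191,210) and (431,209), and the black knob at (311,186). I'll check these against the top-view pose.

```bash
python3 - <<'E'
from h import *
s,w=np.load('w1.npy',allow_pickle=True); w=wcam(s,w)
print(ray(w,[[191,210],[431,209]],.01)); print('knob top',ray(w,[[311,181],[325,187],[298,187]],.05))
c=np.array([.5677,.0818]);R=lambda a:np.array([[np.cos(a),-np.sin(a)],[np.sin(a),np.cos(a)]])
for n,p in dict(face=(-.134,0),outlet=(.04,0),BR=(-.09,-.165),BL=(-.09,.165)).items(): print(n,c+R(.072)@p)
# nest from top-view vee: block yaw
im=np.load('top0.npy',allow_pickle=True).item()
f=lambda P:(np.array(P,float)+.5)/6-.5+[240,160]
v=ray(im,f([[170,117],[264,97],[282,200],[190,217]]),.03)[:,:2]
y=(v[0]+v[3]-v[1]-v[2]);x=v[0]+v[1]-v[2]-v[3];print('yaws',np.arctan2(-y[0],y[1]),np.arctan2(x[1],x[0]),np.linalg.norm(y)/2,np.linalg.norm(x)/2)
# sharper vee outline by threshold on brightness
p=cv2.resize(im['pixels'],None,fx=6,fy=6,interpolation=cv2.INTER_CUBIC)[960:1500,1440:2220]
g=cv2.cvtColor(p,cv2.COLOR_RGB2GRAY);m=(g>115).astype(np.uint8);m[:,300:]=0;m[:90]=0;m[225:]=0;m[:,:164]=0
m[((p[...,0].astype(int)-p[...,2])>60)]=0
c2=max(cv2.findContours(m,0,2)[0],key=cv2.contourArea);r=cv2.minAreaRect(c2);b=ray(im,f(cv2.boxPoints(r)),.03)[:,:2]
print(b,b.mean(0),[np.linalg.norm(b[i]-b[i-1]) for i in range(4)])
hu=cv2.convexHull(c2)[:,0];print(cv2.boxPoints(r))
E
```

```text
[[ 0.49090015 -0.08599289  0.01      ]
 [ 0.46635129  0.23721961  0.01      ]]
knob top [[0.43141047 0.07314321 0.05      ]
 [0.43746155 0.09023049 0.05      ]
 [0.43975094 0.05821597 0.05      ]]
face [0.43404718 0.07216033]
outlet [0.60759636 0.08467751]
BR [ 0.48980292 -0.08924691]
BL [0.46606344 0.2398981 ]
yaws 0.19972330570889554 0.20152315084722255 0.05647119195019491 0.06337528796037278
[[0.63109752 0.22741878]
 [0.64173685 0.17207213]
 [0.57819949 0.15917654]
 [0.56764074 0.21409437]] [0.60466865 0.19319046] [np.float64(0.06484059338828875), np.float64(0.05635998183462855), np.float64(0.06483280030046006), np.float64(0.055923658415631045)]
[[167.90266 113.34271]
 [260.50705  95.82297]
 [280.13965 199.59518]
 [187.53525 217.11493]]
```

The wrist view agrees with the top view within 2–3 mm. I'm using the plate at (0.568, 0.081) with yaw 0.072, the outlet at (0.6076, 0.0845), and the vee at (0.6043, 0.1925) with yaw 0.198, which puts the nest at (0.611, 0.160). Next I lower the fingers behind the knob.

```bash
python3 -m pendant '[{"angular":[0,0,0],"dp":[-1.5,-0.5,0],"grip":0},{"angular":[0,0,0],"dp":[-1.5,-0.5,-3.8],"grip":0},{"angular":[0,0,0],"dp":[0,0,-5],"grip":0},{"angular":[0,0,0],"dp":[0,0,-5],"grip":0},{"angular":[0,0,0],"dp":[0,0,-5],"grip":0},{"angular":[0,0,0],"dp":[0,0,-5],"grip":0},{"angular":[0,0,0],"dp":[0,0,0],"grip":0},{"angular":[0,0,0],"dp":[0,0,0],"grip":0}]'; python3 -m pendant '[{"angular":[0,0,0],"dp":[0.8,0.06,0],"grip":0},{"angular":[0,0,0],"dp":[0.8,0.06,0],"grip":0},{"angular":[0,0,0],"dp":[0.8,0.06,0],"grip":0},{"angular":[0,0,0],"dp":[0.8,0.06,0],"grip":0}]'
```

```text
clock: 2.95
tcp_pos: [0.4005, 0.0694, 0.0262]
tool_rot: [0.001, -0.036, 0.999, 0.0]
ft_force: [0.1, -0.0, 0.2]
width: 0.0004
grip_force: 0.0
clock: 3.45
tcp_pos: [0.4303, 0.0713, 0.0247]
tool_rot: [-0.002, -0.036, 0.999, -0.0]
ft_force: [-8.1, -0.3, 7.2]
width: 0.0007
grip_force: 4.3
```

```bash
python3 -m pendant '[{"angular":[0,0,0],"dp":[0.8,0.06,0],"grip":0},{"angular":[0,0,0],"dp":[0.8,0.06,0],"grip":0},{"angular":[0,0,0],"dp":[0.8,0.06,0],"grip":0},{"angular":[0,0,0],"dp":[0.8,0.06,0],"grip":0}]'; python3 -m pendant '[{"angular":[0,0,0],"dp":[0.6,0.04,0],"grip":0},{"angular":[0,0,0],"dp":[0.6,0.04,0],"grip":0}]';python3 -m pendant '[{"angular":[0,0,0],"dp":[0.2,0.01,0],"grip":0},{"angular":[0,0,0],"dp":[0,0,0],"grip":0}]'
```

```text
clock: 3.95
tcp_pos: [0.4588, 0.0732, 0.024]
tool_rot: [-0.006, -0.036, 0.999, -0.0]
ft_force: [-12.1, -0.9, 10.1]
width: 0.0004
grip_force: 6.1
clock: 4.2
tcp_pos: [0.4711, 0.0741, 0.024]
tool_rot: [-0.005, -0.036, 0.999, -0.0]
ft_force: [-12.8, -0.3, 10.1]
width: 0.0004
grip_force: 6.4
clock: 4.45
tcp_pos: [0.4736, 0.0743, 0.024]
tool_rot: [-0.005, -0.036, 0.999, -0.0]
ft_force: [-10.9, -0.8, 8.4]
width: 0.0005
grip_force: 5.3
```

```bash
for i in 1; do :; done; python3 -m pendant '[{"angular":[0,0,0],"dp":[0.4,0.03,0],"grip":0},{"angular":[0,0,0],"dp":[0,0,0],"grip":0}]' | grep -E 'tcp|ft_';python3 -m pendant '[{"angular":[0,0,0],"dp":[0.3,0.02,0],"grip":0},{"angular":[0,0,0],"dp":[0,0,0],"grip":0}]'| grep -E 'tcp|ft_';python3 -m pendant '[{"angular":[0,0,0],"dp":[0.2,0.01,0],"grip":0},{"angular":[0,0,0],"dp":[0,0,0],"grip":0}]'| grep -E 'tcp|ft_'
```

```text
tcp_pos: [0.4775, 0.0745, 0.024]
ft_force: [-10.2, -0.1, 9.5]
tcp_pos: [0.4803, 0.0747, 0.024]
ft_force: [-11.1, 0.2, 8.2]
tcp_pos: [0.4822, 0.0748, 0.024]
ft_force: [-11.2, -0.2, 9.0]
```

```bash
python3 -m pendant '[{"angular":[0,0,0],"dp":[0.2,0.01,0],"grip":0},{"angular":[0,0,0],"dp":[0,0,0],"grip":0}]' | grep -E 'tcp|ft_';python3 -m pendant '[{"angular":[0,0,0],"dp":[0.15,0.01,0],"grip":0},{"angular":[0,0,0],"dp":[0,0,0],"grip":0}]'| grep -E 'tcp|ft_'
```

```text
tcp_pos: [0.4835, 0.075, 0.0239]
ft_force: [-13.2, -0.3, 10.6]
tcp_pos: [0.4835, 0.0749, 0.0238]
ft_force: [-16.4, -1.0, 14.3]
```

The plunger stopped dead at TCP x 0.4835 with the force rising, so it is fully home. Now I back off.

```bash
python3 -m pendant '[{"angular":[0,0,0],"dp":[0.2,0.01,0],"grip":0},{"angular":[0,0,0],"dp":[0,0,0],"grip":0},{"angular":[0,0,0],"dp":[-2,-0.14,0],"grip":0},{"angular":[0,0,0],"dp":[-2,-0.14,0],"grip":0},{"angular":[0,0,0],"dp":[-2,-0.14,0],"grip":0},{"angular":[0,0,0],"dp":[-2,-0.14,0],"grip":0},{"angular":[0,0,0],"dp":[-0.8,-0.06,0],"grip":0},{"angular":[0,0,0],"dp":[0,0,0],"grip":0}]'; python3 -m pendant '[{"angular":[0,0,0],"dp":[0,0,5],"grip":1.6},{"angular":[0,0,0],"dp":[0,0,6],"grip":1.6},{"angular":[0,0,0],"dp":[0,0,3],"grip":1.6},{"angular":[0,0,0],"dp":[0,0,0],"grip":1.6}]'
python3 - <<'E'
from h import *
s,im=grab('top'); np.save('top1.npy',im,allow_pickle=True); print(s['joint_positions'])
s,im=grab('scene')
a=cv2.resize(im['pixels'][180:310,250:420],None,fx=4,fy=4,interpolation=cv2.INTER_CUBIC)
cv2.imwrite('pics/s1.png',a[:,:,::-1]); np.save('scene1.npy',im,allow_pickle=True)
E
```

```text
clock: 6.7
tcp_pos: [0.4051, 0.0695, 0.0248]
tool_rot: [0.0, -0.036, 0.999, 0.0]
ft_force: [1.1, -0.2, -0.3]
width: 0.0002
grip_force: 0.0
clock: 7.2
tcp_pos: [0.4074, 0.0701, 0.167]
tool_rot: [0.003, -0.036, 0.999, 0.001]
ft_force: [-1.0, -0.3, -0.1]
width: 0.016
grip_force: 0.0
[-0.47473422  0.24722574  0.22287469  2.21034921 -0.08622015  0.68534108
  1.44996415]
```

View pics/s1.png

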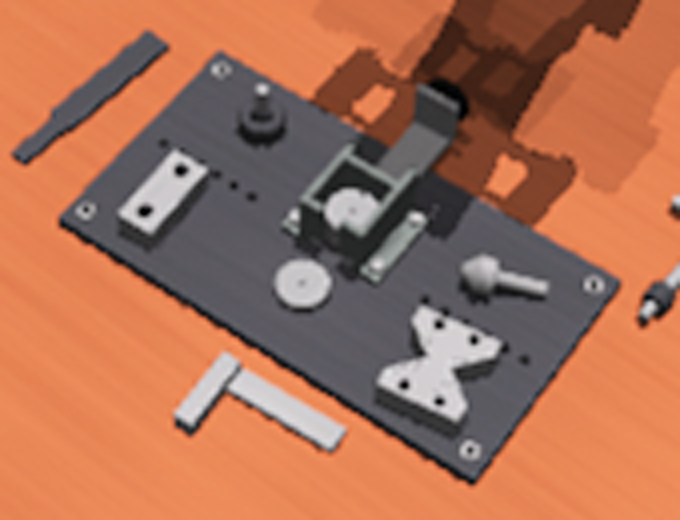

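One blank is out, centred at crop pixel (302,283). The plunger is back out and the other blanks are still in the magazine. I'll locate the blank.

```bash
python3 - <<'E'
from h import *
for n,(x0,x1,y0,y1) in dict(scene=(310,335,236,262),top=(296,318,170,192)).items():
    im=np.load(n+'1.npy',allow_pickle=True).item(); p=im['pixels']
    g=cv2.resize(p,None,fx=6,fy=6,interpolation=cv2.INTER_CUBIC)[y0*6:y1*6,x0*6:x1*6]; g=cv2.cvtColor(g,cv2.COLOR_RGB2GRAY)
    m=(g>125).astype(np.uint8)
    cs=cv2.findContours(m,0,2)[0]
    for c in cs:
        if cv2.contourArea(c)<1500: continue
        u=(c.reshape(-1,2)+.5)/6-.5+[x0,y0]; W=ray(im,u,.018)[:,:2].astype(np.float32)
        (cx,cy),r=cv2.minEnclosingCircle(W); print(n,cx,cy,r,W.min(0),W.max(0))
    q=ray(im,[[302/4+250,283/4+180]],.018) if n=='scene' else ''; print(q)
E
```

```text
scene 0.6073610782623291 0.08580426126718521 0.018887069076299667 [0.58911055 0.06708612] [0.625774   0.10356624]
[[0.6083544  0.08738014 0.018     ]]
top 0.6074617505073547 0.08530782908201218 0.017467178404331207 [0.5902901  0.06966715] [0.62472516 0.10199443]
```

```bash
python3 -m pendant '[{"angular":[0,0,-0.18],"dp":[2.6,-0.3,0],"grip":1.6},{"angular":[0,0,-0.18],"dp":[2.6,-0.3,0],"grip":1.6},{"angular":[0,0,-0.18],"dp":[2.6,-0.3,0],"grip":1.6},{"angular":[0,0,-0.18],"dp":[2.6,-0.3,0],"grip":1.6},{"angular":[0,0,-0.18],"dp":[2.6,-0.3,0],"grip":1.6},{"angular":[0,0,-0.18],"dp":[2.6,-0.3,0],"grip":1.6},{"angular":[0,0,-0.18],"dp":[2.6,-0.3,0],"grip":1.6},{"angular":[0,0,-0.18],"dp":[2.6,-0.1,0],"grip":1.6}]'; python3 -m pendant '[{"angular":[0,0,0],"dp":[0,0,-5],"grip":1.6},{"angular":[0,0,0],"dp":[0,0,0],"grip":1.6},{"angular":[0,0,0],"dp":[0,0,0],"grip":1.6}]'
```

```text
clock: 8.3
tcp_pos: [0.6128, 0.0468, 0.1625]
tool_rot: [-0.001, 0.635, 0.773, -0.001]
ft_force: [-0.1, -0.3, 0.5]
width: 0.0157
grip_force: 0.0
clock: 8.68
tcp_pos: [0.6125, 0.047, 0.1148]
tool_rot: [-0.0, 0.632, 0.775, -0.001]
ft_force: [0.2, 0.4, -0.6]
width: 0.0158
grip_force: 0.0
```

```bash
python3 -m pendant '[{"angular":[0,0,0],"dp":[0.2,0.1,-5],"grip":1.6},{"angular":[0,0,0],"dp":[0,0,-3],"grip":1.6},{"angular":[0,0,0],"dp":[0,0,-1.5],"grip":1.6},{"angular":[0,0,0],"dp":[0,0,-0.6],"grip":1.6},{"angular":[0,0,0],"dp":[0,0,0],"grip":1.6},{"angular":[0,0,0],"dp":[0,0,0],"grip":1.6}]'
python3 - <<'E'
from h import *
s,w=grab('wrist','w2.png'); np.save('w2.npy',[s,w],allow_pickle=True)
E
```

```text
clock: 9.43
tcp_pos: [0.6156, 0.0485, 0.0149]
tool_rot: [0.001, 0.632, 0.775, 0.001]
ft_force: [0.2, 1.2, -0.6]
width: 0.0163
grip_force: 0.0
```

View pics/w2.png

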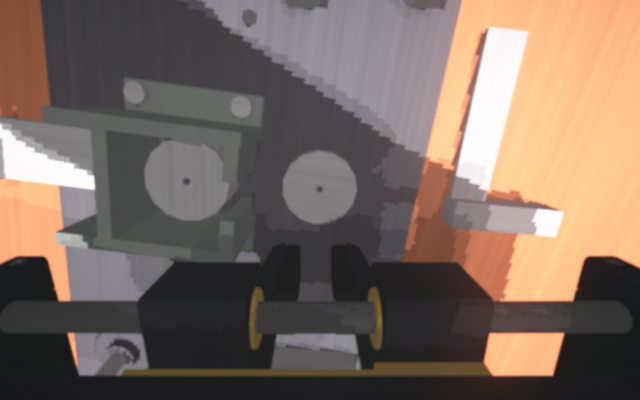

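The wrist view shows the blank at (319,188), straight ahead of the two fingertips (about (287,260) and (350,260)), with the magazine to the left. The cradle is centred, so I push.

```bash
python3 -m pendant '[{"angular":[0,0,0],"dp":[-0.16,0.6,-0.1],"grip":1.6},{"angular":[0,0,0],"dp":[-0.16,0.6,-0.05],"grip":1.6},{"angular":[0,0,0],"dp":[0.04,0.5,0],"grip":1.6},{"angular":[0,0,0],"dp":[0.04,0.7,0],"grip":1.6},{"angular":[0,0,0],"dp":[0.04,0.7,0],"grip":1.6},{"angular":[0,0,0],"dp":[0.04,0.7,0],"grip":1.6},{"angular":[0,0,0],"dp":[0.04,0.7,0],"grip":1.6},{"angular":[0,0,0],"dp":[0.04,0.7,0],"grip":1.6}]'; python3 -m pendant '[{"angular":[0,0,0],"dp":[0.04,0.7,0],"grip":1.6},{"angular":[0,0,0],"dp":[0.04,0.7,0],"grip":1.6},{"angular":[0,0,0],"dp":[0.02,0.5,0],"grip":1.6},{"angular":[0,0,0],"dp":[0,0,0],"grip":1.6}]'
python3 - <<'E'
from h import *
s,w=grab('wrist','w3.png'); np.save('w3.npy',[s,w],allow_pickle=True)
E
```

```text
clock: 10.48
tcp_pos: [0.6139, 0.1009, 0.0122]
tool_rot: [-0.0, 0.632, 0.775, -0.0]
ft_force: [-0.5, 0.2, 0.3]
width: 0.0162
grip_force: 0.3
clock: 10.98
tcp_pos: [0.6148, 0.1202, 0.0122]
tool_rot: [-0.0, 0.632, 0.775, 0.0]
ft_force: [-0.3, 0.8, 0.3]
width: 0.0159
grip_force: 0.0
```

View pics/w3.png

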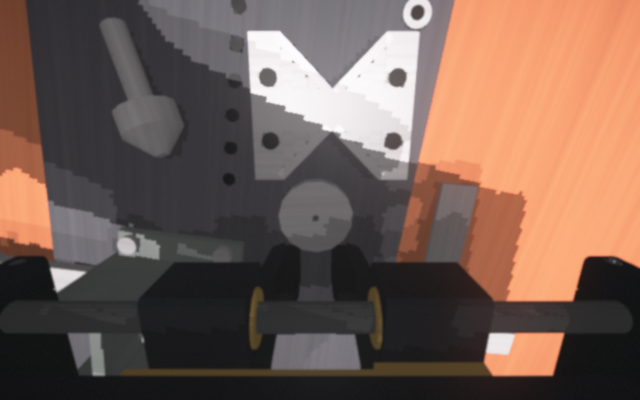

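The blank is in the cradle at (315,217). It sits left of the vee axis (apex at (333,133), block lower corners at (257,181) and (408,179)). I'll compute the correction in the same view.

```bash
python3 - <<'E'
from h import *
s,w=np.load('w3.npy',allow_pickle=True); w=wcam(s,w)
b=ray(w,[[315.5,217]],.018)[0,:2]
v=ray(w,[[333,133],[257,181],[408,179],[418,31],[248,31],[333,87]],.03)[:,:2]
print('blank',b,'tcp',s['tcp_pos']); print(v)
c=v[1:5].mean(0); e=v[2]-v[1]; a=np.arctan2(e[1],e[0]); ap=(v[0]+v[5])/2
print('c',c,ap,'yaw',a,np.linalg.norm(e))
by=np.array([-np.sin(a),np.cos(a)]); nest=ap-.0335*by; print('nest',nest,'d',nest-b)
bx=np.array([np.cos(a),np.sin(a)]); print('along bx,by',(nest-b)@bx,(nest-b)@by)
E
```

```text
blank [0.60959292 0.14438038] tcp [0.61480742 0.12018898 0.01217052]
[[0.6085281  0.18467733]
 [0.58138523 0.15894605]
 [0.64358266 0.17261217]
 [0.63143574 0.22709512]
 [0.5696158  0.21437824]
 [0.60475059 0.20168704]]
c [0.60650486 0.1932579 ] [0.60663934 0.19318218] yaw 0.21628473788345495 0.06368109909432539
nest [0.61382852 0.16046268] d [0.0042356 0.0160823]
along bx,by 0.0075882165726891115 0.01479863862475183
```

```bash
python3 -m pendant '[{"angular":[0,0,0],"dp":[0.08,0.35,0],"grip":1.6},{"angular":[0,0,0],"dp":[0.08,0.35,0],"grip":1.6},{"angular":[0,0,0],"dp":[0.06,0.35,0],"grip":1.6},{"angular":[0,0,0],"dp":[0.04,0.25,0],"grip":1.6},{"angular":[0,0,0],"dp":[0,0,0],"grip":1.6}]'
python3 -m pendant '[{"angular":[0,0,0],"dp":[0.02,0.15,0],"grip":1.6},{"angular":[0,0,0],"dp":[0,0,0],"grip":1.6}]'
python3 -m pendant '[{"angular":[0,0,0],"dp":[0,0.1,0],"grip":1.6},{"angular":[0,0,0],"dp":[0,0,0],"grip":1.6}]'
python3 - <<'E'
from h import *
s,w=grab('wrist'); np.save('w4.npy',[s,w],allow_pickle=True)
cv2.imwrite('pics/w4.png',cv2.resize(w['pixels'][60:260,220:440],None,fx=3,fy=3,interpolation=cv2.INTER_CUBIC)[:,:,::-1])
E
```

```text
clock: 11.65
tcp_pos: [0.6174, 0.1329, 0.0122]
tool_rot: [-0.0, 0.632, 0.775, 0.0]
ft_force: [0.5, -0.2, 1.0]
width: 0.016
grip_force: 0.0
clock: 11.9
tcp_pos: [0.6177, 0.134, 0.0122]
tool_rot: [0.0, 0.632, 0.775, 0.0]
ft_force: [0.4, 0.0, -0.5]
width: 0.016
grip_force: 0.1
clock: 12.15
tcp_pos: [0.6176, 0.135, 0.0122]
tool_rot: [0.0, 0.632, 0.775, -0.0]
ft_force: [0.1, -0.2, 0.3]
width: 0.0161
grip_force: 0.1
```

View pics/w4.png

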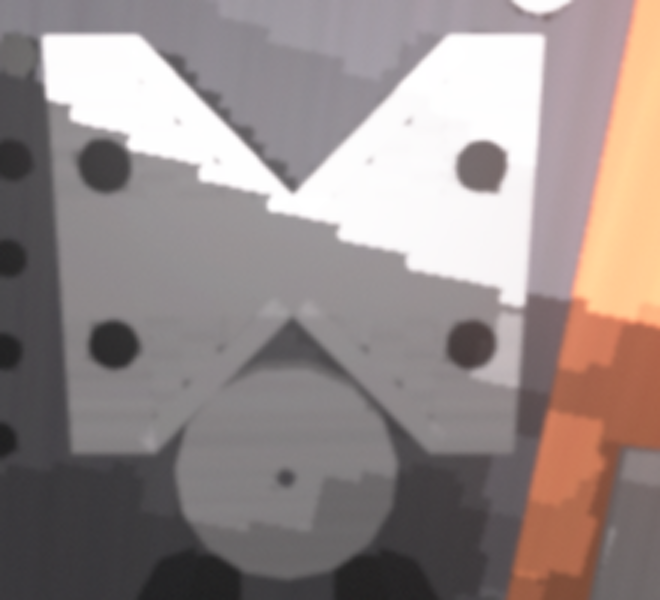

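The blank is now in the vee mouth: its centre is at crop (286,475) against an apex at (293,318). It is near or on the left face, with no contact force yet. I'll push on gently, with a slight bias to +x.

```bash
for k in 1; do :; done; python3 -m pendant '[{"angular":[0,0,0],"dp":[0.05,0.1,0],"grip":1.6},{"angular":[0,0,0],"dp":[0,0,0],"grip":1.6}]'|grep -E 'tcp|ft_|grip'
python3 -m pendant '[{"angular":[0,0,0],"dp":[0.05,0.1,0],"grip":1.6},{"angular":[0,0,0],"dp":[0,0,0],"grip":1.6}]'|grep -E 'tcp|ft_|grip'
python3 -m pendant '[{"angular":[0,0,0],"dp":[0,0.1,0],"grip":1.6},{"angular":[0,0,0],"dp":[0,0,0],"grip":1.6}]'|grep -E 'tcp|ft_|grip'
```

```text
tcp_pos: [0.6182, 0.1361, 0.0122]
ft_force: [0.6, -0.3, 0.5]
grip_force: 0.1
tcp_pos: [0.6187, 0.1371, 0.0122]
ft_force: [-0.1, -0.2, 0.1]
grip_force: 0.1
tcp_pos: [0.6186, 0.1376, 0.0122]
ft_force: [-0.9, -1.9, 0.7]
grip_force: 0.7
```

```bash
python3 -m pendant '[{"angular":[0,0,0],"dp":[-0.02,0.1,0],"grip":1.6},{"angular":[0,0,0],"dp":[0,0,0],"grip":1.6}]'|grep -E 'tcp|ft_|grip'
python3 -m pendant '[{"angular":[0,0,0],"dp":[-0.02,0.1,0],"grip":1.6},{"angular":[0,0,0],"dp":[0,0,0],"grip":1.6}]'|grep -E 'tcp|ft_|grip'
python3 - <<'E'
from h import *
s,w=grab('wrist'); np.save('w5.npy',[s,w],allow_pickle=True)
cv2.imwrite('pics/w5.png',cv2.resize(w['pixels'][60:260,220:440],None,fx=3,fy=3,interpolation=cv2.INTER_CUBIC)[:,:,::-1])
E
```

```text
tcp_pos: [0.6183, 0.138, 0.0122]
ft_force: [-0.6, -4.2, 0.8]
grip_force: 1.9
tcp_pos: [0.6183, 0.1382, 0.0122]
ft_force: [-1.3, -5.8, 0.0]
grip_force: 2.8
```

View pics/w5.png

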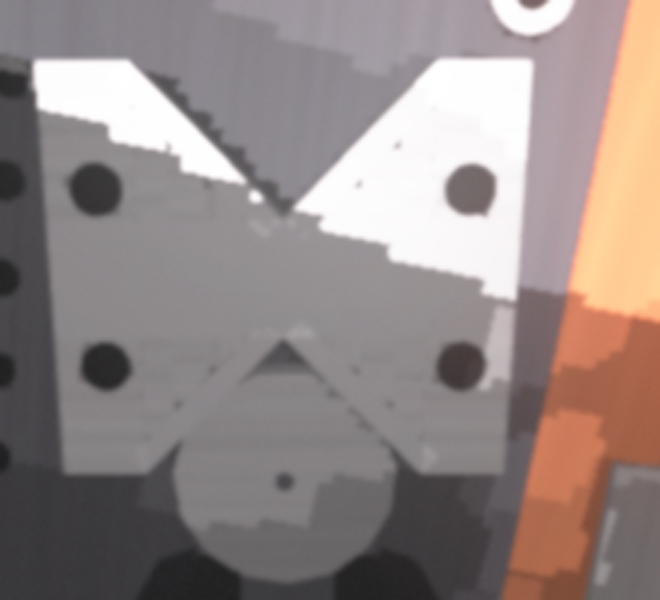

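The blank's centre (285,482) is now in line with the apex (285,340), and the reaction force points straight back out of the vee. I'll check numerically.

```bash
python3 - <<'E'
from h import *
s,w=np.load('w5.npy',allow_pickle=True); w=wcam(s,w)
f=lambda P:(np.array(P,float)+.5)/3-.5+[220,60]
b=ray(w,f([[285,482]]),.018)[0,:2]
v=ray(w,f([[285,340],[285,214],[64,474],[504,473],[533,59],[33,61]]),.03)[:,:2]
by=v[1]-v[0]; c=v[:2].mean(0); c4=v[2:].mean(0); e=v[3]-v[2]; a=np.arctan2(e[1],e[0]); print(c,c4,a,np.arctan2(-by[0],by[1]))
for cc in(c,c4):
    d=b-cc; print('block frame mm',1e3*(d@[np.cos(a),np.sin(a)]),1e3*(d@[-np.sin(a),np.cos(a)]))
E
```

```text
[0.6063949  0.19362613] [0.60621818 0.19341199] 0.20354488528460135 0.20022855828019873
block frame mm -0.14784638285403337 -33.619782300295434
block frame mm 0.06851243591918686 -33.44578389663716
```

The blank is at (0.0, −33.5) mm in the block frame, which is exactly the nest. I'll back straight off and then rise.

```bash
python3 -m pendant '[{"angular":[0,0,0],"dp":[0.08,-0.4,0],"grip":1.6},{"angular":[0,0,0],"dp":[0.2,-1,0],"grip":1.6},{"angular":[0,0,0],"dp":[0.2,-1,0],"grip":1.6},{"angular":[0,0,0],"dp":[0,0,3],"grip":1.6},{"angular":[0,0,0],"dp":[0,0,5],"grip":1.6},{"angular":[0,0,0],"dp":[0,-3,5],"grip":1.6},{"angular":[0,0,0],"dp":[0,0,0],"grip":1.6},{"angular":[0,0,0],"dp":[0,0,0],"grip":1.6}]'
python3 - <<'E'
from h import *
s,im=grab('scene')
a=cv2.resize(im['pixels'][180:310,250:420],None,fx=4,fy=4,interpolation=cv2.INTER_CUBIC)
cv2.imwrite('pics/s2.png',a[:,:,::-1])
s,w=grab('wrist','w6.png')
E
```

```text
clock: 14.5
tcp_pos: [0.6227, 0.0863, 0.1417]
tool_rot: [-0.001, 0.632, 0.775, 0.0]
ft_force: [-0.5, 0.2, -1.0]
width: 0.0157
grip_force: 0.0
```

View pics/s2.png

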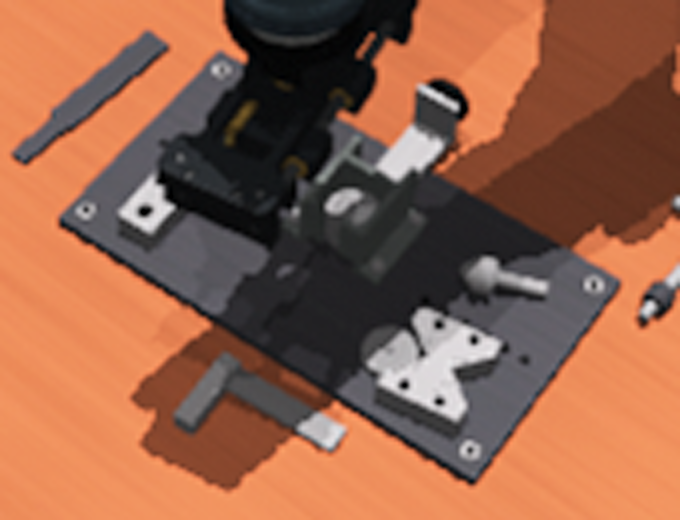

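The blank sits in the vee at crop (392,348), the plunger is out and the rest is undisturbed.

```bash
python3 -c "
from workcell import manip
print(manip.finish_job())"
```

```text
the job is handed in; nothing more can be done
None
```

The job is handed in: one press brought out one blank, which was slid along the plate and measured within about 0.2 mm of the seated position in the vee; the last picture shows the plunger sprung back and nothing else visibly moved.

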